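Throw the pawl and fold down a ratchet recipe stand

ROBOT

A 6-joint arm with a two-finger parallel gripper is mounted at the origin on a cart in front of the work surface, level with it; the furniture and walls round the work are solid. World frame = base frame: x ahead of the robot, y to its left, z up, the work surface at z = 0. Lengths are in m, angles in rad, forces in N, time in s.
With the tool pointing down it reaches from about 0.325 to 0.9 m from the base axis. Payload 6.1 kg.
Tool frame: the origin (TCP) lies at the very end of the fingers, on their centre line; the grasp point (between the pads) lies 19 mm behind it; z points along the fingers, y is the line along which they close (so a half turn about z gives the same grasp; the last joint's range is limited). The gripper opens to 85 mm and grips with 20 to 120 N. Pads are 22 mm wide; open, the fingers measure 114 mm over their backs; the gripper's body (76 mm by 85 mm) begins 54 mm behind the grasp point. The pads swing forward as they close: fully open they stand 13 mm farther back than shut.
Start: joints at [-0.126, 0.22, 1.526, -0, 1.395, -0.126], TCP at [0.625, -0, 0.231] pointing down, gripper open.
Joint ranges: [-2.98, 2.98], [-0.91, 2.08], [0.09, 2.57], [-1.24, 4.39], [0.2, 2.65], [-2.68, 2.68]. Speed limits (rad/s): [2.57, 2.57, 3.01, 3.14, 3.14, 3.14].

INTERFACE

Orientations are given as a rotation vector (axis times angle).
In Python, from workcell import ctrl gives the robot as it stands. The module is installed in compiled form; this text tells all that it offers.
- The arm moves only by the shell command python3 -m creep 'ROWS' [OPENING] [FORCE]. ROWS is JSON, a list of rows, each a list of 4 numbers: the shift along the tool's x, y, z in mm, then the turn about the tool's z in rad. A call has 1 to 8 rows; each row is the pose to reach, as a shift and turn from the pose commanded when the call began, along the tool's axes at that moment; what a row does not reach only later rows make up. A row lasts 1/10 s, in which the tool goes at most 50 mm and 8.59 degrees, less where a joint would pass 70% of its speed; a pose out of reach is approached as far as the arm can. A call with a gripper value outside its range is refused whole. OPENING is the closure, from 0 (fully open) to 1 (shut), set as the call begins (- or left out, the last holds). The fingers move at their own pace and stop on an object; FORCE is the grip in N (left out, the last holds). Time passes only in rows, so rows that repeat a pose let the fingers close. It gives the time, the measured TCP pose, the force, the opening and the grip force at its end, in the units of the state.
- ctrl.read_state(): the state, without advancing time (a new reading comes with each control period).
- ctrl.snapshot(name): name is "scene" or "side" or "wrist"; returns (picture, depth): 480x640x3 uint8, red, green, blue; 480x640 float32, m along the optical axis (not along the pixel's ray), 0 where there is no reading.
- ctrl.calibration(name): a dict with "fovy" (degrees; the focal length in pixels is half the picture's height over the tangent of half this angle, whatever the lens; pixels are square), "cx", "cy" (the principal point, pixels), "R" (3x3) and "t" (3): a world point X has camera coordinates R X + t; the wrist camera has in their place "tool_from_camera" (4x4, takes a point from camera to tool coordinates, whose origin is the TCP and whose axes are the flange's). Camera axes: x right, y down, z forward; pixel columns grow to the right and rows downward; lengths in m; the calibration is good to about 2 mm. A picture is of the moment at which its call begins: read the wrist's pose just before it. calibration takes no time and is no camera call.
- ctrl.hand_in(): hands the job in; it is judged then, once.
Trained networks look in the newest picture that a camera, given by its name, has taken for a name from the list of things; names that differ only in an ending like _2 or _b are one class to them, and where a whole thing is asked for, a point or a joint stands for the part that bears it (a point fixed in the world has none). Each returns a list of dicts, best first, with "p" (0 to 1); they miss things now and then, are a little off and sometimes report something else, mostly with a low value. They report only what shows in the picture. A call takes as long as a camera call.
- ctrl.regions_of(camera, label): "region" (480x640 bool, what is visible of it) and "extent" ([left, top, right, bottom] in pixels, round what is visible of it).
- ctrl.mark_of(camera, label): "position" ([column, row] in pixels: a listed point, or the origin of a listed thing).
The state is a dict: "t": time; "joints": joint angles; "joint_vel": joint speeds; "joint_torque": joint torques, N m; "ee_pos": TCP position; "tool_rot": TCP orientation; "force": force on the tool from outside, world axes, zero at the start; "ft_torque": the same for the moment, N m; "opening": finger opening in m; "grasp_force": force on a finger pad.
Only numpy, scipy, OpenCV 4.12 (cv2) and the standard library are available. Lean on these libraries where they do the work, as an engineer would, in place of code of your own. Each camera call takes 0.05 s, during which the arm holds its last target. There are 200 camera calls.

TASK

Cooking is over: fold the recipe stand down. Its ratchet holds the backrest up, so first push the pawl's weighted lever, under the book ledge, right over to the back until it stays clear of the teeth, and leave it there; then lower the backrest gently, without forcing it, all the way on to its buffers and without disturbing the things round it.

Things in the scene. Friction and masses are not known exactly. Their poses are not given: they have to be found in the camera images.
- stand: Recipe stand: pale wooden foot board (200 x 205 mm, top 16 mm above the worktop), a dark bent-bar frame along each side, 92 mm either side of its middle. It stands firm and does not shift. Origin on the worktop under the middle of the hinge axle; -x points out of its front (the reader's side, roughly towards the robot), +x to its back, y along the axle, z up.
- stand_axle (a point): Middle of the backrest's hinge axle, 105 mm above the worktop. Axes as the stand's.
- backrest (a joint): Hinge of the backrest, rad: 0 = steepest (board 70 degrees above level, leaning to the stand's +x); grows as it is lowered backwards: slope = 1.222 - value; 1.0 = folded (12.7 degrees) on the rubber buffers, a firm stop. About 0.5 N m of friction: it stays where it is left. Toothed quadrant below, 0.14 rad a tooth: with the pawl in, it can be raised but lowers at most one tooth.
- pawl_pin (a point): Middle of the pawl's pin, along the stand's y: 9 mm in front of the axle, 31 mm above the worktop. Axes as the stand's.
- pawl (a joint): Pawl on its pin, rad: 0 = beak at the root of the teeth, 0.15 = clear of them, 0.6 = thrown right back on its stop. Grows as its lever is pushed towards the stand's back. No spring: short of about 0.3 the weighted lever drops back into the teeth, beyond that it falls on to the stop by itself and stays. Well under 1 N moves it while nothing pushes the backrest.
- pawl_knob (a point): Middle of the knob on the pawl's lever: dark steel roller, 15 mm thick, 20 mm long along y, centred 16.5 mm to the +y side of the stand's middle, 62 mm from the pin. In the teeth: 53 mm in front of the axle, 75 mm above the worktop, lever leaning 45 degrees to the front; thrown: 20 and 92 mm. Push level from the front, a little below its middle (from above jams it on its pin).
- ledge_edge (a point): Middle of the front edge of the book ledge, which sticks 61 mm square out of the foot of the board, 240 mm wide, 10 mm thick, with a 16 mm lip (8 mm either way from this point along the board). It turns with the backrest. While that is steep it overhangs the knob: reach the knob from the front with the tool sloping in under the ledge, about 30 degrees from vertical.
- backrest_top (a point): Middle of the backrest's upper edge, on its front face, 125 mm up the board from the axle and 16 mm out. Plain pale wooden board 240 mm wide, 10 mm thick; push on its front face. Axes: x up the slope, y along the axle, z out of the front face. Two small wire page holders stand on the ledge, 88 mm either side of the middle.
- kitchen_timer: Round wind-up kitchen timer, 63 mm wide, 41 mm high, beside the stand; bystander, origin at the centre of its underside.
- garlic_a: Garlic bulb, about 50 mm, at the back; bystander, origin at the centre of its underside.
- mug_a: Speckled mug with a handle, 90 mm wide, 88 mm high; bystander, origin at the centre of its underside.
- stone_bowl: Cream bowl, 138 mm wide, 68 mm high; bystander, origin at the centre of its underside.
- jam_small: Small jar with a black lid, 56 mm wide, 76 mm high; bystander, origin at the centre of its underside.
- marmalade: Taller jar with a black lid, 69 mm wide, 114 mm high; bystander, origin at the centre of its underside.
- pepper_mill: Wooden pepper mill, 58 mm wide, 146 mm high, at the back; bystander, origin at the centre of its underside.
- spice_c: Spice jar with a green cap, 46 mm wide, 105 mm high, beside the stand; bystander, origin at the centre of its underside.

How it is judged:
By the outcome, as a careful person would: the job done as asked, in the order asked, and still so for the second after the job is handed in, with the robot touching nothing.
It also fails if it takes over 38 s, if anything falls off the work surface, if the arm or the gripper's body presses on something with over 40 N, if the wrist force passes 120 N, or if a joint passes its speed limit or range.

## Working session

There is one attempt and no reset: what is moved stays moved. The work goes in short steps, Python scripts to look and compute and a shell command to move; the robot and the scene stay as the last step left them, time stands still between calls to the robot, and variables do not carry over. Pictures are saved under pics/ and viewed, at most 10 in all, crops included, and the job is handed in when it is done.

```bash
mkdir -p pics; cat > h.py <<'E'
import numpy as np, cv2
from scipy.spatial.transform import Rotation as Ro
from workcell import ctrl
def f(c): return 240/np.tan(np.radians(c['fovy'])/2)
def world(cam,u,v,d,st=None):
    c=ctrl.calibration(cam); F=f(c)
    p=np.stack([(u-c['cx'])/F*d,(v-c['cy'])/F*d,d*np.ones_like(u*1.)],-1)
    if cam=='wrist':
        T=np.array(c['tool_from_camera']); p=p@T[:3,:3].T+T[:3,3]
        return p@Ro.from_rotvec(st['tool_rot']).as_matrix().T+st['ee_pos']
    return (p-c['t'])@np.array(c['R'])
def ray(cam,u,v,z):
    a=world(cam,np.array(u),np.array(v),np.array(.2)); b=world(cam,np.array(u),np.array(v),np.array(2.))
    return a+(b-a)*(z-a[2])/(b[2]-a[2])
E
python3 - <<'E'
from h import *
s=ctrl.read_state(); print({k:np.round(v,3) for k,v in s.items()})
H={'stand':0,'stand_axle':.105,'pawl_pin':.031,'pawl_knob':.075,'ledge_edge':None,'backrest_top':None,'kitchen_timer':0,'garlic_a':0,'mug_a':0,'stone_bowl':0,'jam_small':0,'marmalade':0,'pepper_mill':0,'spice_c':0}
for cam in ['scene','side']:
    im,d=ctrl.snapshot(cam); cv2.imwrite(f'pics/{cam}0.png',im[:,:,::-1]); np.save(f'{cam}0.npy',d)
    c=ctrl.calibration(cam); print(cam,np.round(-np.array(c['R']).T@c['t'],3))
    for n,z in H.items():
        m=ctrl.mark_of(cam,n)
        if not m: print(n,None); continue
        u,v=m[0]['position']; dd=d[int(min(479,max(0,v))),int(min(639,max(0,u)))]
        print(n,round(m[0]['p'],2),np.round([u,v]),'depth',np.round(world(cam,np.array(u),np.array(v),dd),3), None if z is None else np.round(ray(cam,u,v,z),3))
E
```

```text
{'t': np.float64(0.0), 'joints': array([-0.126,  0.221,  1.528,  0.   ,  1.395, -0.126]), 'joint_vel': array([ 0.001, -0.   , -0.   , -0.   , -0.001,  0.001]), 'joint_torque': array([-1.0000e-03, -4.9691e+01, -3.8939e+01, -0.0000e+00,  1.1000e-02,
        0.0000e+00]), 'ee_pos': array([0.624, 0.   , 0.23 ]), 'tool_rot': array([-2.22e+00, -2.22e+00,  2.00e-03]), 'force': array([-1.014,  0.549, -0.298]), 'ft_torque': array([ 0.034, -0.039, -0.032]), 'grasp_force': np.float64(0.0), 'opening': np.float64(0.085)}
scene [0.309 0.823 0.922]
stand 0.81 [358. 293.] depth [0.5   0.062 0.12 ] [ 0.528 -0.052  0.   ]
stand_axle 0.59 [361. 252.] depth [ 0.526 -0.036  0.134] [ 0.534 -0.068  0.105]
pawl_pin 0.98 [366. 281.] depth [0.493 0.032 0.127] [ 0.516 -0.063  0.031]
pawl_knob 0.54 [377. 277.] depth [0.473 0.028 0.14 ] [ 0.487 -0.039  0.075]
ledge_edge 0.84 [385. 249.] depth [ 0.481 -0.055  0.142] None
backrest_top 0.62 [339. 208.] depth [0.566 0.004 0.266] None
kitchen_timer 0.55 [387. 245.] depth [ 0.48  -0.069  0.142] [ 0.512 -0.231  0.   ]
garlic_a 0.83 [201. 357.] depth [0.752 0.246 0.018]
[... 665 characters left out ...]
in 0.85 [319. 288.] depth [0.031 0.01  0.713] [ 0.524 -0.062  0.031]
pawl_knob None
ledge_edge 0.84 [319. 275.] depth [0.035 0.01  0.734] None
backrest_top 0.58 [313. 225.] depth [0.082 0.013 0.768] None
kitchen_timer 0.85 [378. 297.] depth [ 0.48  -0.21   0.036] [ 0.505 -0.218  0.   ]
garlic_a None
mug_a 0.83 [431. 337.] depth [ 0.331 -0.308  0.073] [ 0.374 -0.331  0.   ]
stone_bowl 0.73 [405. 273.] depth [ 0.573 -0.305  0.006] [ 0.578 -0.307  0.   ]
jam_small 0.92 [405. 238.] depth [ 0.67  -0.319  0.041] [ 0.704 -0.332  0.   ]
marmalade 0.76 [378. 251.] depth [ 0.631 -0.236  0.04 ] [ 0.664 -0.246  0.   ]
pepper_mill None
spice_c 0.7 [264. 312.] depth [0.451 0.083 0.045] [0.481 0.084 0.   ]
```

View pics/scene0.png

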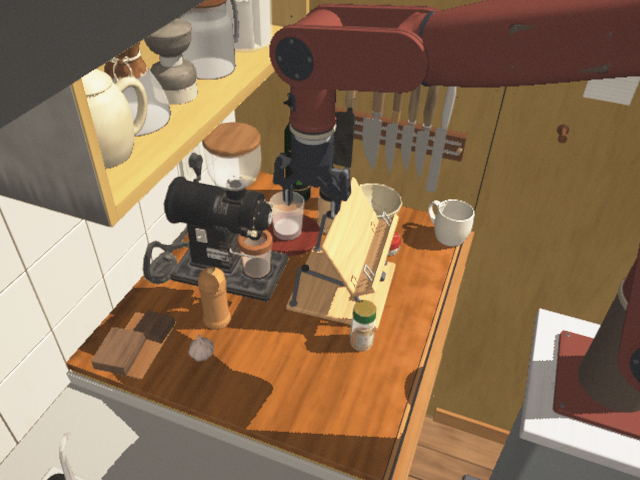

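View pics/side0.png

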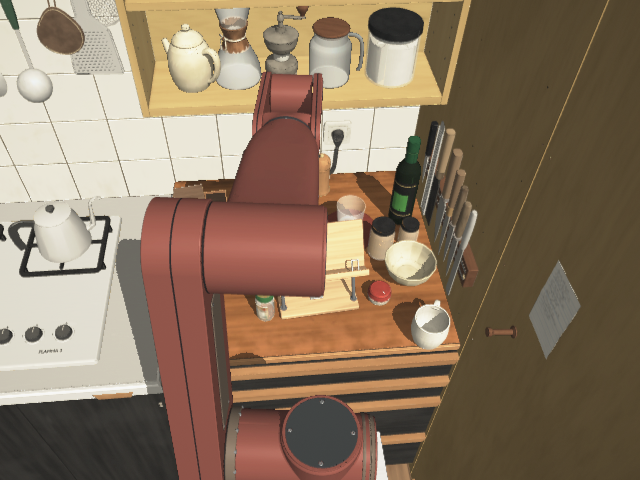

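The scene picture shows the stand at about (345,270), with the backrest steep, the spice jar at (362,325) on its +y side, and the timer behind it at about (393,243). The side view shows the foot board at (318,300) and the red timer at (379,292); the arm hides the stand's middle. Next I fit the planes to get yaw and slope.

```bash
python3 - <<'E'
from h import *
for cam in ['scene','side']:
    d=np.load(f'{cam}0.npy'); ctrl.snapshot(cam)
    V,U=np.mgrid[0:480,0:640]; P=world(cam,U,V,d)
    near=(d>0)&(abs(P[...,0]-.54)<.2)&(abs(P[...,1]+.06)<.16)
    for lab in ['stand','backrest_top']:
        r=ctrl.regions_of(cam,lab)
        if not r: print(cam,lab,None); continue
        m=r[0]['region']&near; Q=P[m]
        print(cam,lab,round(r[0]['p'],2),r[0]['extent'],m.sum())
        if lab=='stand': F=Q[abs(Q[:,2]-.016)<.005]; 
        if lab=='stand' and len(F)>50:
            print(' foot rect',cv2.minAreaRect((F[:,:2]*1000).astype(np.float32)), np.median(F[:,2]))
        # ransac plane for tilted points
        G=Q[Q[:,2]>.09]; rng=np.random.default_rng(0); best=None
        for _ in range(500):
            a,b,c=G[rng.integers(len(G),size=3)]; n=np.cross(b-a,c-a); L=np.linalg.norm(n)
            if L<1e-6: continue
            n/=L; k=abs((G-a)@n)<.003
            if best is None or k.sum()>best.sum(): best=k
        g=G[best]; c=g.mean(0); n=np.linalg.svd(g-c)[2][2]; n*=-np.sign(n[0])
        print(' plane n',n.round(3),'c',c.round(3),len(g),len(G),'yaw',np.degrees(np.arctan2(-n[1],-n[0])).round(1),'slope',np.degrees(np.arctan2(np.hypot(n[0],n[1]),n[2])).round(1),'ext',g.min(0).round(3),g.max(0).round(3))
        y=np.arctan2(-n[1],-n[0]); ey=np.array([-np.sin(y),np.cos(y),0]); ex=np.cross(ey,n); 
        q=np.c_[(g-c)@ex,(g-c)@ey]; print(' along up',np.percentile(q[:,0],[.5,99.5]).round(3),'along y',np.percentile(q[:,1],[.5,99.5]).round(3),'ex',ex.round(3))
s=ctrl.read_state(); im,d=ctrl.snapshot('wrist'); cv2.imwrite('pics/w0.png',im[:,:,::-1])
c=ctrl.calibration('wrist'); print(c)
E
```

```text
scene stand 0.95 [284.6, 179.3, 396.7, 329.8] 8939
 foot rect ((564.2711181640625, -49.530662536621094), (200.3528289794922, 204.9861602783203), 5.307733535766602) 0.015120145339271503
 plane n [-0.849 -0.067  0.525] c [ 0.549 -0.038  0.167] 3337 5320 yaw 4.5 slope 58.3 ext [ 0.503 -0.176  0.108] [0.593 0.072 0.221]
 along up [-0.062  0.061] along y [-0.13   0.106] ex [0.523 0.041 0.851]
scene backrest_top 0.86 [317.9, 177.9, 396.7, 295.6] 5040
 plane n [-0.848 -0.066  0.526] c [ 0.549 -0.038  0.168] 3328 5004 yaw 4.5 slope 58.2 ext [ 0.503 -0.174  0.111] [0.593 0.072 0.221]
 along up [-0.062  0.061] along y [-0.129  0.106] ex [0.525 0.041 0.85 ]
side stand 0.58 [277.0, 217.8, 370.1, 319.8] 4172
 foot rect ((507.92352294921875, -55.445281982421875), (100.97083282470703, 204.88417053222656), 5.121113300323486) 0.014995927751199758
 plane n [-0.852 -0.08   0.517] c [ 0.553 -0.124  0.167] 1209 2167 yaw 5.4 slope 58.8 ext [ 0.516 -0.174  0.111] [ 0.588 -0.076  0.22 ]
 along up [-0.061  0.06 ] along y [-0.047  0.049] ex [0.515 0.048 0.856]
side backrest_top 0.9 [327.1, 218.5, 370.1, 282.4] 2192
 plane n [-0.857 -0.065  0.511] c [ 0.554 -0.124  0.168] 1180 2171 yaw 4.3 slope 59.2 ext [ 0.517 -0.174  0.111] [ 0.588 -0.076  0.22 ]
 along up [-0.063  0.059] along y [-0.047  0.049] ex [0.51  0.039 0.859]
{'fovy': 68.23826974631508, 'cx': 315.196907091873, 'cy': 240.05987043660937, 'tool_from_camera': array([[-3.43645927e-04, -9.60639180e-01, -2.77798933e-01,
         7.01053747e-02],
       [ 9.99999922e-01, -2.76562443e-04, -2.80667680e-04,
        -5.95487639e-04],
       [ 1.92791619e-04, -2.77799008e-01,  9.60639201e-01,
        -1.42648990e-01],
       [ 0.00000000e+00,  0.00000000e+00,  0.00000000e+00,
         1.00000000e+00]])}
```

View pics/w0.png

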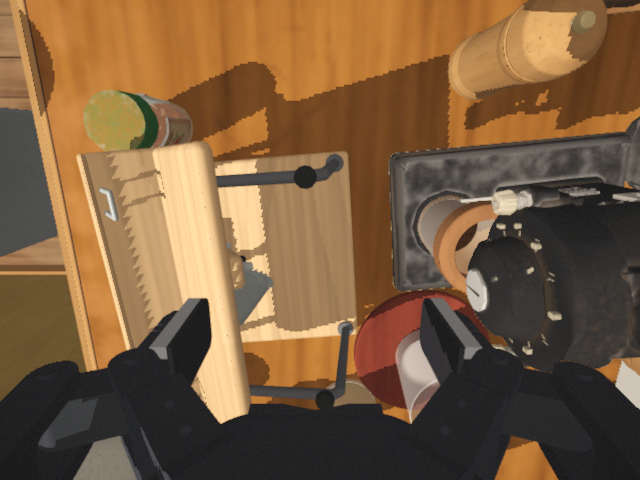

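The wrist picture shows the board's top edge running from (185,150) to (235,410) and the spice jar at (135,120). The ledge hangs in front of the board. That gives axle ≈ (0.529, -0.053), yaw ≈ 5°, slope ≈ 58.7° (value ≈ 0.2).

The rows have no tilt axis, so I'll check what happens to the tool's slope at the edge of the reach, in free space, up and back from the stand.

```bash
python3 -m creep '[[0,-25,-40,0],[0,-50,-80,0],[0,-75,-120,0],[0,-100,-160,0],[0,-125,-200,0],[0,-150,-240,0],[0,-150,-280,0],[0,-150,-320,0]]' 1; python3 - <<'E'
from h import *
s=ctrl.read_state(); print(s['t'],s['joints'].round(3),s['ee_pos'].round(3),s['tool_rot'].round(3))
d=np.load('scene0.npy'); V,U=np.mgrid[0:480,0:640]; P=world('scene',U,V,d)
# side profile of ledge in stand frame
y=.09; o=np.array([.529,-.053]); ex=np.array([np.cos(y),np.sin(y)]); ey=np.array([-ex[1],ex[0]])
X=(P[...,:2]-o)@ex; Y=(P[...,:2]-o)@ey; Z=P[...,2]
m=(d>0)&(abs(Y)<.12)&(X<-.02)&(X>-.12)&(Z>.06)&(Z<.2)
for a in np.arange(-.09,-.02,.006):
    k=m&(abs(X-a)<.003)
    if k.sum(): print(round(a,3),k.sum(),np.percentile(Z[k],[2,10,50,90,98]).round(3))
k=m&(X<-.04); print(np.percentile(Y[k],[1,50,99]))
E
```

```text
t: 2.65
ee_pos: [0.4739, 0.0001, 0.5538]
tool_rot: [2.22, 2.22, 0.002]
force: [0.7, 0.3, -0.4]
opening: -0.0002
grasp_force: 0.0
2.65 [-0.166 -0.139  1.302  0.     1.976 -0.166] [0.474 0.    0.554] [2.22e+00 2.22e+00 2.00e-03]
-0.054 123 [0.077 0.081 0.134 0.137 0.138]
-0.048 296 [0.08  0.134 0.14  0.144 0.145]
-0.042 196 [0.121 0.133 0.138 0.144 0.146]
-0.036 226 [0.114 0.129 0.132 0.139 0.146]
-0.03 231 [0.111 0.125 0.128 0.147 0.152]
-0.024 235 [0.118 0.122 0.125 0.156 0.161]
[-0.11419177  0.01749613  0.11859342]
```

```bash
python3 -m creep '[[0,-10,-50,0],[0,-20,-100,0],[0,-30,-150,0],[0,-40,-200,0],[0,-40,-250,0],[0,-40,-300,0],[0,-40,-350,0],[0,-40,-400,0]]'; python3 - <<'E'
from h import *
s=ctrl.read_state(); print(s['t'],s['joints'].round(3),s['ee_pos'].round(3),s['tool_rot'].round(3))
E
```

```text
t: 3.45
ee_pos: [0.4501, -0.0014, 0.8353]
tool_rot: [2.192, 2.191, 0.045]
force: [1.1, -0.4, -1.8]
opening: -0.0004
grasp_force: 0.0
3.45 [-1.780e-01  3.550e-01  9.100e-02 -1.000e-03  2.645e+00 -1.790e-01] [ 0.45  -0.001  0.835] [2.192 2.191 0.045]
```

The tool did begin to slope, tip forward, at the upper limit. I'll continue back along that limit.

```bash
python3 -m creep '[[0,-40,-20,0],[0,-80,-40,0],[0,-120,-60,0],[0,-160,-80,0],[0,-200,-100,0]]'; python3 - <<'E'
from h import *
s=ctrl.read_state(); print(s['t'],s['joints'].round(3),s['ee_pos'].round(3),s['tool_rot'].round(3))
E
```

```text
t: 3.95
ee_pos: [0.2559, 0.002, 0.8724]
tool_rot: [2.161, 2.161, 0.077]
force: [-0.3, 0.3, 0.9]
opening: -0.0001
grasp_force: 0.0
3.95 [-0.313 -0.121  0.517  0.014  2.647 -0.301] [0.256 0.002 0.872] [2.161 2.161 0.077]
```

```bash
python3 -m creep '[[0,0,-40,0],[0,0,-80,0],[0,0,-120,0],[0,0,-160,0],[0,0,-200,0]]'; python3 - <<'E'
from h import *
s=ctrl.read_state(); print(s['t'],s['joints'].round(3),s['ee_pos'].round(3),s['tool_rot'].round(3))
E
```

```text
t: 4.45
ee_pos: [0.2636, 0.0043, 0.8833]
tool_rot: [2.14, 2.14, 0.099]
force: [-0.1, 0.2, 0.2]
opening: 0.0002
grasp_force: 0.0
4.45 [-0.291 -0.088  0.452  0.007  2.647 -0.284] [0.264 0.004 0.883] [2.14  2.14  0.099]
```

```bash
cat > st.py <<'E'
from h import *
s=ctrl.read_state(); z=Ro.from_rotvec(s['tool_rot']).as_matrix()[:,2]
print(round(float(s['t']),2),s['joints'].round(3),s['ee_pos'].round(4),'z',z.round(3),'tilt',np.degrees(np.arccos(-z[2])).round(1),'F',s['force'].round(1))
E
python3 -m creep '[[0,0,-50,0]]' >/dev/null; python3 st.py;python3 -m creep '[[0,0,-50,0]]' >/dev/null; python3 st.py; python3 -m creep '[[0,-50,0,0]]' >/dev/null; python3 st.py;python3 -m creep '[[0,-50,0,0]]' >/dev/null; python3 st.py
```

```text
4.55 [-0.283 -0.078  0.413  0.003  2.646 -0.281] [0.2629 0.0057 0.8918] z [ 0.153 -0.043 -0.987] tilt 9.2 F [ 0.4 -0.6 -0.5]
4.65 [-0.274 -0.074  0.374 -0.003  2.647 -0.277] [0.2579 0.0085 0.9018] z [ 0.186 -0.054 -0.981] tilt 11.2 F [-1.1  0.1  0.1]
4.75 [-0.378 -0.202  0.516  0.041  2.64  -0.344] [0.2162 0.0059 0.8909] z [ 0.18  -0.05  -0.982] tilt 10.7 F [ 1.5 -2.   0.6]
4.85 [-0.56  -0.345  0.648  0.111  2.647 -0.462] [0.1669 0.0088 0.8782] z [ 0.188 -0.056 -0.981] tilt 11.3 F [-1.2 -1.7  1.1]
```

Each upward nudge at the limit adds about 2° of slope. I'll go sideways first, so the slope added next turns the lean towards the stand's yaw, then continue nudging up.

```bash
python3 -m creep '[[40,28,0,0],[80,55,0,0],[120,80,0,0],[160,100,0,0],[160,100,0,0]]' >/dev/null; python3 st.py
python3 -m creep '[[0,0,-50,0]]' >/dev/null; python3 -m creep '[[0,0,-50,0]]' >/dev/null; python3 -m creep '[[0,0,-50,0]]' >/dev/null; python3 st.py;python3 -m creep '[[0,0,-50,0]]' >/dev/null; python3 -m creep '[[0,0,-50,0]]' >/dev/null; python3 -m creep '[[0,0,-50,0]]' >/dev/null;  python3 st.py
```

```text
5.35 [ 0.343 -0.068  0.433 -0.238  2.6    0.133] [0.2422 0.127  0.8875] z [ 0.193 -0.06  -0.979] tilt 11.6 F [ 1.4 -2.6  2.2]
5.65 [ 0.485  0.112  0.094 -0.447  2.646  0.05 ] [0.2516 0.1437 0.9286] z [ 0.308 -0.071 -0.949] tilt 18.4 F [0.5 0.8 0.5]
5.95 [ 0.677  0.043  0.089 -0.632  2.647  0.055] [0.1884 0.132  0.9502] z [ 0.381 -0.054 -0.923] tilt 22.6 F [-0.1  0.2 -0.3]
```

```bash
python3 -m creep '[[0,35,-35,0]]' >/dev/null; python3 -m creep '[[0,35,-35,0]]' >/dev/null; python3 st.py; python3 -m creep '[[0,20,-45,0]]' >/dev/null;  python3 st.py;python3 -m creep '[[0,20,-45,0]]' >/dev/null; python3 st.py
```

```text
6.15 [ 0.462  0.027  0.09  -0.436  2.647  0.019] [0.2053 0.1154 0.9519] z [ 0.381 -0.034 -0.924] tilt 22.5 F [ 0.4  0.5 -0.3]
6.25 [ 0.424  0.017  0.092 -0.41   2.646  0.01 ] [0.2045 0.1092 0.9536] z [ 0.386 -0.034 -0.922] tilt 22.8 F [ 0.7  0.4 -0.2]
6.35 [ 3.860e-01  1.000e-03  9.000e-02 -3.780e-01  2.647e+00  2.000e-03] [0.1986 0.1025 0.9572] z [ 0.398 -0.027 -0.917] tilt 23.5 F [-0.7 -0.4 -0.1]
```

```bash
python3 -m creep '[[0,-35,-35,0]]' >/dev/null; python3 st.py; python3 -m creep '[[0,-35,-35,0]]' >/dev/null; python3 st.py; python3 -m creep '[[0,-10,-50,0]]' >/dev/null;  python3 st.py;python3 -m creep '[[0,-10,-50,0]]' >/dev/null; python3 st.py
```

```text
6.45 [ 0.549 -0.004  0.092 -0.547  2.646  0.017] [0.1793 0.1051 0.9592] z [ 0.409 -0.04  -0.912] tilt 24.2 F [ 0.8  1.5 -0.3]
6.55 [ 0.744 -0.008  0.09  -0.717  2.647  0.036] [0.1561 0.109  0.9616] z [ 0.42  -0.037 -0.907] tilt 25.0 F [-0.   0.7 -0.1]
6.65 [ 0.93  -0.011  0.09  -0.88   2.647  0.054] [0.1357 0.1091 0.9635] z [ 0.432 -0.033 -0.901] tilt 25.7 F [-0.   0.9  0.9]
6.75 [ 1.113 -0.009  0.089 -1.04   2.647  0.076] [0.1179 0.108  0.965 ] z [ 0.441 -0.029 -0.897] tilt 26.3 F [-0.7  0.5  0.4]
```

26.3° of slope will do. Next come the shifts to a waypoint in front of the ledge.

```bash
cat > go.py <<'E'
# usage: go.py xs ys z [xs ys z ...] stand-frame targets (mm) -> tool-axis shifts from now
import sys
from h import *
yaw=.09; o=np.array([.529,-.053,0]); S=Ro.from_euler('z',yaw).as_matrix()
s=ctrl.read_state(); M=Ro.from_rotvec(s['tool_rot']).as_matrix()
p=s['ee_pos']; print('now stand mm',((p-o)@S*1000).round(1),'axes(stand)',(S.T@M).round(2).tolist(),'F',s['force'].round(1),'t',s['t'].round(2))
a=np.array(sys.argv[1:],float).reshape(-1,3)/1000
for t in a: print(t*1000,'shift',((o+S@t-p)@M*1000).round(1))
E
python3 go.py -130 60 700 -130 16.5 400 -105 16.5 250
```

```text
Traceback (most recent call last):
  File "go.py", line 6, in <module>
    p=s['ee_pos']; print('now stand mm',((p-o)@S*1000).round(1),'axes(stand)',(S.T@M).round(2).tolist(),'F',s['force'].round(1),'t',s['t'].round(2))
                                                                                                                                    ^^^^^^^^^^^^
AttributeError: 'float' object has no attribute 'round'
```

```bash
sed -i "s/s\['t'\].round(2)/s['t']/" go.py
python3 go.py -130 60 700 -130 16.5 400 -105 16.5 250
```

```text
now stand mm [-395.   197.3  965. ] axes(stand) [[0.08, 0.9, 0.44], [1.0, -0.06, -0.07], [-0.04, 0.44, -0.9]] F [-0.7  0.5  0.4] t 6.75
[-130.   60.  700.] shift [-105.1  128.6  362.9]
[-130.    16.5  400. ] shift [-137.6   -1.1  634.9]
[-105.    16.5  250. ] shift [-130.2  -44.8  780.4]
```

```bash
python3 -m creep '[[-13,16,45,-0.15],[-26,32,90,-0.3],[-40,48,136,-0.45],[-53,64,181,-0.6],[-66,80,227,-0.75],[-80,96,272,-0.9],[-92,112,317,-1.05],[-105,128,362,-1.2]]' >/dev/null; python3 st.py;python3 go.py -130 16.5 400 -105 16.5 250
```

```text
7.55 [-0.217 -0.524  1.076  0.067  2.128 -0.941] [0.2886 0.0362 0.8079] z [ 0.446 -0.04  -0.894] tilt 26.6 F [ 0.3 -0.5  0.7]
now stand mm [-231.4  110.5  807.9] axes(stand) [[-0.55, 0.71, 0.44], [0.76, 0.64, -0.08], [-0.34, 0.29, -0.89]] F [ 0.3 -0.5  0.7] t 7.55
[-130.    16.5  400. ] shift [  11.3 -107.6  416.9]
[-105.    16.5  250. ] shift [  48.5 -133.6  562. ]
```

```bash
python3 -m creep '[[2,-14,50,-0.13],[3,-27,100,-0.26],[4,-40,150,-0.39],[6,-54,200,-0.52],[7,-67,250,-0.65],[9,-81,300,-0.78],[10,-94,350,-0.9],[11,-107,400,-0.94]]' >/dev/null; python3 st.py;python3 go.py -130 16.5 400 -105 16.5 250 -105 16.5 150
```

```text
8.35 [-0.46  -0.838  2.057  0.163  1.489 -2.15 ] [ 0.386  -0.0433  0.427 ] z [ 0.444 -0.039 -0.895] tilt 26.5 F [ 0.2 -0.   0.3]
now stand mm [-141.6   22.6  427. ] axes(stand) [[-0.9, -0.03, 0.44], [-0.07, 0.99, -0.08], [-0.43, -0.1, -0.89]] F [ 0.2 -0.   0.3] t 8.35
[-130.    16.5  400. ] shift [ 1.8 -3.6 29.7]
[-105.    16.5  250. ] shift [ 44.5  10.9 175. ]
[-105.    16.5  150. ] shift [ 87.9  21.1 264.5]
```

```bash
python3 -m creep '[[11,3,44,0],[22,6,88,0],[33,8,132,0],[44,11,175,0]]' >/dev/null; python3 st.py;python3 go.py -100 16.5 170 -95 16.5 120 -95 16.5 68
```

```text
8.75 [-0.404 -0.753  2.342  0.155  1.115 -2.15 ] [ 0.4231 -0.0452  0.2503] z [ 0.444 -0.039 -0.895] tilt 26.5 F [0.9 0.4 0.7]
now stand mm [-104.8   17.2  250.3] axes(stand) [[-0.9, -0.02, 0.44], [-0.07, 0.99, -0.08], [-0.43, -0.1, -0.9]] F [0.9 0.4 0.7] t 8.75
[-100.    16.5  170. ] shift [30.7  7.2 74. ]
[-95.   16.5 120. ] shift [ 47.9  12.1 121. ]
[-95.   16.5  68. ] shift [ 70.5  17.3 167.5]
```

```bash
python3 -m creep '[[16,4,40,0],[32,8,80,0],[48,12,121,0],[48,12,121,0]]' >/dev/null; python3 st.py;python3 go.py -95 16.5 68; python3 - <<'E'
from h import *
s=ctrl.read_state(); im,d=ctrl.snapshot('wrist'); cv2.imwrite('pics/w1.png',im[:,:,::-1])
S=Ro.from_euler('z',.09).as_matrix(); o=np.array([.529,-.053,0])
for n in ['pawl_knob','ledge_edge','pawl_pin']:
    m=ctrl.mark_of('wrist',n)
    if m: u,v=m[0]['position']; dd=d[int(v),int(u)]; print(n,m[0],((world('wrist',np.array(u),np.array(v),dd,s)-o)@S*1000).round(1))
    r=ctrl.regions_of('wrist',n)
    if r and n!='ledge_edge': V,U=np.nonzero(r[0]['region']); print(r[0]['p'],r[0]['extent'],((np.median(world('wrist',U,V,d[V,U],s),axis=0)-o)@S*1000).round(1))
E
```

```text
9.15 [-0.39  -0.56   2.496  0.189  0.785 -2.203] [ 0.4278 -0.0431  0.1142] z [ 0.432 -0.034 -0.901] tilt 25.7 F [ 0.2  1.1 -0.9]
now stand mm [-99.9  19.  114.2] axes(stand) [[-0.9, -0.03, 0.43], [-0.06, 1.0, -0.07], [-0.42, -0.09, -0.9]] F [ 0.2  1.1 -0.9] t 9.15
[-95.   16.5  68. ] shift [15.3  1.7 43.9]
0.61 [288.3, 283.5, 301.7, 296.6] [-13.4  -2.8  33.8]
pawl_pin {'position': [298.5, 289.6], 'p': 0.78} [-14.2   0.3  33.7]
0.65 [32.3, 206.3, 448.3, 415.0] [-32.5 -25.8  16.4]
```

View pics/w1.png

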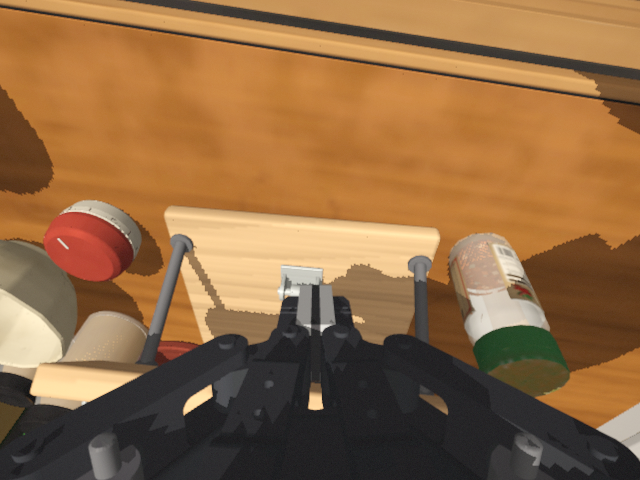

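The wrist picture shows the closed fingertips at (316,300) over the front of the foot board. The pawl bracket is visible at (300,285) and the knob is hidden behind the fingers. The spice jar at (510,320) and timer at (93,240) are both clear. Going down in front of the knob.

```bash
python3 go.py -86 16.5 66;  python3 -m creep '[[6,0,24,0],[9,0,48,0],[9,0,48,0]]' >/dev/null; python3 st.py;python3 go.py -70 17.5 66 -60 17.5 67 -50 17.5 69 -42 17.5 71; python3 - <<'E'
from h import *
im,d=ctrl.snapshot('scene'); cv2.imwrite('pics/s1.png',cv2.resize(im[200:340,270:450],None,fx=4,fy=4)[:,:,::-1])
E
```

```text
now stand mm [-92.8  15.  126.2] axes(stand) [[-0.9, -0.02, 0.44], [-0.07, 0.99, -0.08], [-0.44, -0.1, -0.89]] F [ 0.1 -0.4 -0.2] t 9.5
[-86.   16.5  66. ] shift [20.3  7.5 56.6]
9.8 [-0.384 -0.401  2.489  0.224  0.622 -2.246] [ 0.4459 -0.0485  0.0747] z [ 0.443 -0.039 -0.896] tilt 26.4 F [-0.8  0.5 -0.3]
now stand mm [-82.3  11.9  74.7] axes(stand) [[-0.9, -0.02, 0.44], [-0.07, 0.99, -0.08], [-0.43, -0.1, -0.9]] F [-0.8  0.5 -0.3] t 9.8
[-70.   17.5  66. ] shift [-7.7  6.1 12.7]
[-60.   17.5  67. ] shift [-17.1   5.8  16.2]
[-50.   17.5  69. ] shift [-27.    5.3  18.8]
[-42.   17.5  71. ] shift [-35.    4.9  20.5]
```

View pics/s1.png

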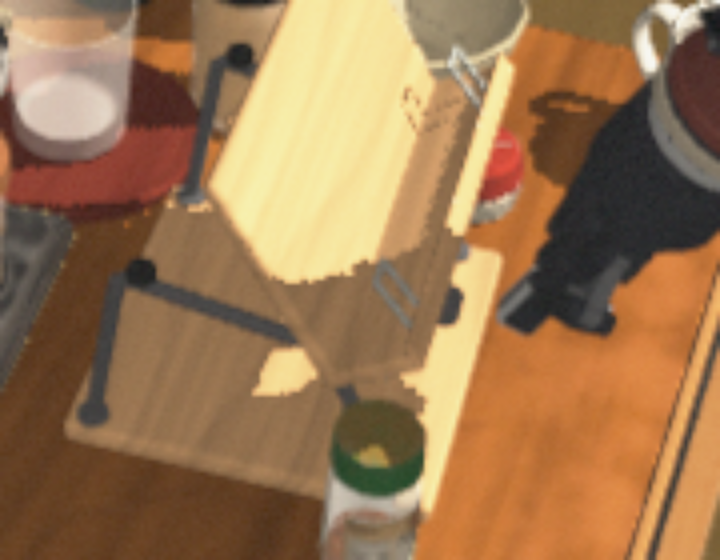

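The crop shows the fingertips at (515,310) level with the knob at (450,305). Pushing in.

```bash
python3 -m creep '[[-8,6,13,0],[-13,6,15,0],[-17,6,16,0],[-22,5.5,17.5,0],[-26,5,18.5,0],[-26,5,18.5,0]]'; python3 st.py; python3 go.py -50 17 70 -45 17 71; python3 - <<'E'
from h import *
im,d=ctrl.snapshot('scene'); cv2.imwrite('pics/s2.png',cv2.resize(im[200:340,270:450],None,fx=4,fy=4)[:,:,::-1])
E
```

```text
t: 10.45
ee_pos: [0.4786, -0.0412, 0.0717]
tool_rot: [-0.184, 2.673, -0.101]
force: [-0.2, 0.4, 0.2]
opening: 0.0003
grasp_force: 0.0
10.45 [-0.324 -0.282  2.415  0.196  0.562 -2.175] [ 0.4786 -0.0412  0.0717] z [ 0.448 -0.041 -0.893] tilt 26.7 F [-0.2  0.4  0.2]
now stand mm [-49.1  16.2  71.7] axes(stand) [[-0.9, -0.02, 0.44], [-0.07, 0.99, -0.08], [-0.44, -0.1, -0.89]] F [-0.2  0.4  0.2] t 10.45
[-50.  17.  70.] shift [1.5 0.9 1.1]
[-45.  17.  71.] shift [-3.4  0.7  2.4]
```

View pics/s2.png

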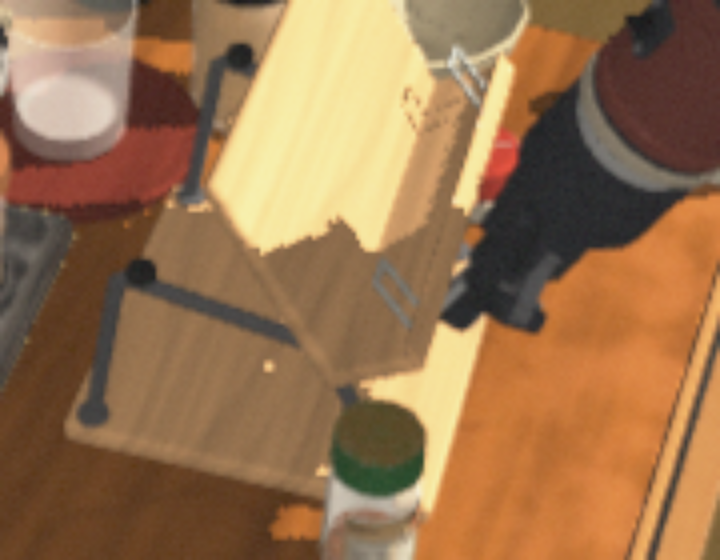

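The fingertips at (460,305) are now under the ledge, and the knob has gone from where it was. A few more millimetres in, watching the force, then back out to look.

```bash
python3 -m creep '[[-2,0.5,1.5,0],[-4,0.5,2.5,0]]' >/dev/null; python3 st.py; python3 -m creep '[[-2,0,0,0],[-3,0,1,0],[-3,0,1,0]]' >/dev/null; python3 st.py; python3 go.py -90 17 71
```

```text
10.7 [-0.316 -0.265  2.406  0.192  0.555 -2.165] [ 0.4822 -0.0399  0.07  ] z [ 0.446 -0.04  -0.894] tilt 26.6 F [ 0.3 -0.4  0.2]
11.0 [-0.312 -0.256  2.398  0.189  0.553 -2.159] [ 0.4856 -0.0395  0.0706] z [ 0.446 -0.04  -0.894] tilt 26.6 F [-1.   0.9 -1. ]
now stand mm [-42.   17.3  70.6] axes(stand) [[-0.9, -0.02, 0.44], [-0.07, 0.99, -0.08], [-0.44, -0.1, -0.89]] F [-1.   0.9 -1. ] t 11.0
[-90.  17.  71.] shift [ 42.9   0.8 -21.5]
```

Backing out level, then looking.

```bash
python3 -m creep '[[14,0,-7,0],[28,0,-14,0],[43,1,-21,0],[43,1,-21,0],[43,1,-21,0]]' >/dev/null; python3 st.py; python3 - <<'E'
from h import *
im,d=ctrl.snapshot('scene'); np.save('s3.npy',d); A=cv2.resize(im[200:340,270:420],None,fx=2.6,fy=2.6)
print(ctrl.mark_of('scene','pawl_knob')[:1])
S=Ro.from_euler('z',.09).as_matrix(); o=np.array([.529,-.053,0])
s=ctrl.read_state(); im,d=ctrl.snapshot('wrist'); B=cv2.resize(im[200:410,200:440],None,fx=1.66,fy=1.66)
m=ctrl.mark_of('wrist','pawl_knob'); print(m[:1])
h=min(len(A),len(B)); cv2.imwrite('pics/s3.png',np.hstack([A[:h],B[:h]])[:,:,::-1])
E
```

```text
11.5 [-0.379 -0.427  2.515  0.223  0.616 -2.241] [ 0.4384 -0.0443  0.071 ] z [ 0.447 -0.041 -0.893] tilt 26.7 F [0.4 0.2 0.6]
[]
[{'position': [299.4, 413.4], 'p': 0.43}]
```

View pics/s3.png

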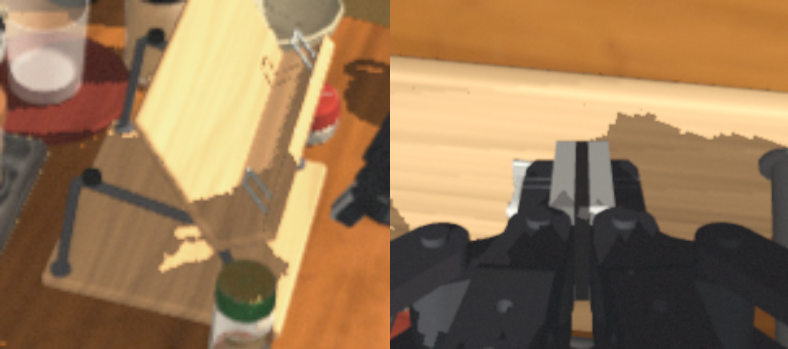

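The knob is gone from its place in front of the ledge (it would show at (292,198) on the left), there was no resistance, and the board has not moved, so the pawl is thrown back. Next: up and over to the board's front face.

```bash
cat > path.py <<'E'
# tool shifts to push the board at radius r, slopes in deg
import sys
from h import *
r=float(sys.argv[1]); off=float(sys.argv[2]); th=np.radians([float(a) for a in sys.argv[3:]])
S=Ro.from_euler('z',.09).as_matrix(); o=np.array([.529,-.053,0])
s=ctrl.read_state(); M=Ro.from_rotvec(s['tool_rot']).as_matrix(); N=S.T@M; p=s['ee_pos']
print('now',((p-o)@S*1000).round(1),'t',round(float(s['t']),2),'F',s['force'].round(1))
for t in th:
    n=np.array([-np.sin(t),0,np.cos(t)])
    c=np.array([r*np.cos(t),0,105+r*np.sin(t)])+16*n
    k=N[:,0]*11*np.sign(-n@N[:,0])
    T=c-k+off*n; print(np.degrees(t).round(1),T.round(1),((o+S@(T/1000)-p)@M*1000).round(1))
E
python3 go.py -95 10 180 -95 5 270; python3 path.py 100 25 58.7
```

```text
now stand mm [-89.4  17.   70.8] axes(stand) [[-0.9, -0.02, 0.44], [-0.07, 0.99, -0.08], [-0.44, -0.1, -0.89]] F [ 0.5 -0.2 -0.7] t 11.7
[-95.  10. 180.] shift [-42.2 -17.9 -99.5]
[-95.   5. 270.] shift [ -81.2  -32.  -179.6]
now [-89.4  17.   70.8] t 11.7 F [ 0.5 -0.2 -0.7]
58.7 [  7.1  -0.7 206.9] [-144.8  -33.8  -77.7]
```

```bash
python3 -m creep '[[-18,-7,-42,0],[-36,-14,-84,0],[-54,-21,-126,0],[-81,-32,-175,0],[-110,-33,-160,0],[-135,-34,-125,0],[-145,-34,-78,0],[-145,-34,-78,0]]' >/dev/null; python3 st.py; python3 path.py 100 25 58.7;python3 path.py 100 5 58.7; python3 path.py 100 0 58.7 57 55 53 51 49 47
```

```text
12.5 [-0.304 -0.314  2.17   0.128  0.85  -2.076] [ 0.534  -0.0518  0.1974] z [ 0.433 -0.036 -0.901] tilt 25.7 F [-1.8 -0.7 -1.3]
now [  5.    0.8 197.4] t 12.5 F [-1.8 -0.7 -1.3]
58.7 [  7.   -0.7 207.1] [-5.8 -2.5 -7.8]
now [  5.    0.8 197.4] t 12.5 F [-1.8 -0.7 -1.3]
58.7 [ 24.1  -0.7 196.7] [-16.8  -1.9   8.9]
now [  5.    0.8 197.4] t 12.5 F [-1.8 -0.7 -1.3]
58.7 [ 28.3  -0.7 194.1] [-19.6  -1.8  13. ]
57.0 [ 31.1  -0.7 192.9] [-21.6  -1.8  15.3]
55.0 [ 34.3  -0.7 191.4] [-23.8  -1.7  18. ]
53.0 [ 37.5  -0.7 189.8] [-26.   -1.6  20.8]
51.0 [ 40.6  -0.7 188.1] [-28.1  -1.6  23.7]
49.0 [ 43.6  -0.7 186.3] [-30.   -1.5  26.6]
47.0 [ 46.6  -0.7 184.4] [-31.9  -1.4  29.6]
```

```bash
python3 -m creep '[[-8,-2,4,0],[-16,-2,9,0],[-19.5,-2,13,0],[-21.5,-2,15,0],[-24,-2,18,0],[-26,-2,21,0],[-28,-1.5,23.5,0],[-30,-1.5,26.5,0]]'; python3 path.py 100 0 49 47 45 43 41 39 37 35 33; python3 - <<'E'
from h import *
im,d=ctrl.snapshot('scene'); V,U=np.mgrid[0:480,0:640]
r=ctrl.regions_of('scene','backrest_top')
P=world('scene',U,V,d)[r[0]['region']&(d>0)]; S=Ro.from_euler('z',.09).as_matrix()
Q=(P-[.529,-.053,0])@S; Q=Q[(Q[:,0]>-.005)&(Q[:,2]>.11)&(Q[:,1]>.03)]
a=np.polyfit(Q[:,0],Q[:,2],1); print(len(Q),'slope',np.degrees(np.arctan(a[0])), Q[:,2].max())
E
```

```text
t: 13.3
ee_pos: [0.5752, -0.0518, 0.1983]
tool_rot: [-0.184, 2.672, -0.102]
force: [-1.6, -0.0, 5.0]
opening: 0.0
grasp_force: 2.4
now [ 46.2  -3.  198.3] t 13.3 F [-1.6 -0.   5. ]
49.0 [ 43.7  -0.7 186.1] [7.4 3.5 9.5]
47.0 [ 46.6  -0.7 184.2] [ 5.6  3.7 12.6]
45.0 [ 49.5  -0.7 182.2] [ 3.9  3.8 15.7]
43.0 [ 52.4  -0.7 180.1] [ 2.3  3.9 18.8]
41.0 [ 55.1  -0.7 177.9] [ 0.8  4.1 22. ]
39.0 [ 57.8  -0.7 175.5] [-0.6  4.3 25.3]
37.0 [ 60.4  -0.7 173.1] [-1.9  4.5 28.6]
35.0 [ 62.9  -0.7 170.6] [-3.   4.7 31.9]
33.0 [ 65.3  -0.7 168.1] [-4.   4.9 35.3]
1647 slope 52.895349565274024 0.21501261682402564
```

```bash
python3 path.py 106 0 52 50 48 46 44 42 40 38 36
```

```text
now [ 46.   -2.8 197.8] t 13.4 F [-0.7 -0.1  0.8]
52.0 [ 42.8  -0.7 193.6] [4.6 2.6 2.2]
50.0 [ 46.   -0.7 191.7] [2.5 2.7 5.3]
48.0 [ 49.2  -0.7 189.7] [0.6 2.8 8.5]
46.0 [ 52.3  -0.7 187.5] [-1.2  3.  11.7]
44.0 [ 55.3  -0.7 185.3] [-3.   3.1 15. ]
42.0 [ 58.2  -0.7 183. ] [-4.6  3.3 18.4]
40.0 [ 61.1  -0.7 180.6] [-6.1  3.5 21.9]
38.0 [ 63.8  -0.7 178. ] [-7.4  3.7 25.3]
36.0 [ 66.5  -0.7 175.4] [-8.7  3.9 28.8]
```

```bash
python3 -m creep '[[1,1,4,0],[0.5,2,8.5,0],[-1,3,11.5,0],[-3,3,15,0],[-4.5,3,18.5,0],[-6,3.5,22,0],[-7.5,3.5,25.5,0],[-8.5,4,29,0]]'; python3 path.py 106 0 36 34 32 30 28 26 25
```

```text
t: 14.2
ee_pos: [0.5953, -0.048, 0.1752]
tool_rot: [-0.184, 2.672, -0.102]
force: [-0.0, -2.4, 6.3]
opening: -0.0
grasp_force: 2.4
now [ 66.5  -1.  175.2] t 14.2 F [-0.  -2.4  6.3]
36.0 [ 66.5  -0.7 175.4] [-0.1  0.3 -0.2]
34.0 [ 69.1  -0.7 172.7] [-1.2  0.5  3.3]
32.0 [ 71.6  -0.7 169.9] [-2.2  0.7  6.9]
30.0 [ 73.9  -0.7 167. ] [-3.1  1.  10.6]
28.0 [ 76.2  -0.7 164.1] [-3.8  1.2 14.2]
26.0 [ 98.1   0.7 170.7] [-26.5   1.5  17.9]
25.0 [ 99.2   0.7 169.1] [-26.7   1.6  19.8]
```

It is lowering freely, well past one tooth, at about 6 N.

```bash
python3 -m creep '[[-1,0,3.5,0],[-2,0.5,7,0],[-3,1,10.5,0],[-4,1,14,0],[-5,1,17.5,0]]'; python3 path.py 86 0 25 23 21 19 17 15 13.5 12.7 12
```

```text
t: 14.7
ee_pos: [0.607, -0.0467, 0.1609]
tool_rot: [-0.184, 2.673, -0.101]
force: [-0.3, -2.2, 4.0]
opening: -0.0001
grasp_force: 2.4
now [ 78.3  -0.7 160.9] t 14.7 F [-0.3 -2.2  4. ]
25.0 [ 81.    0.7 160.7] [-2.5  1.4  1.3]
23.0 [ 82.8   0.7 158.1] [-2.9  1.6  4.3]
21.0 [ 84.4   0.7 155.6] [-3.3  1.8  7.4]
19.0 [ 86.    0.7 152.9] [-3.5  2.1 10.4]
17.0 [ 87.4   0.7 150.3] [-3.7  2.3 13.4]
15.0 [ 88.8   0.7 147.5] [-3.7  2.6 16.5]
13.5 [ 89.8   0.7 145.4] [-3.6  2.7 18.8]
12.7 [ 90.2   0.7 144.3] [-3.6  2.8 20. ]
12.0 [ 90.7   0.7 143.3] [-3.5  2.9 21. ]
```

```bash
python3 -m creep '[[-1,0.5,2.5,0],[-2,1.5,5,0],[-3,2,7.5,0],[-3.5,2,10.5,0],[-3.5,2,13.5,0],[-3.5,2.5,16,0],[-3.5,2.5,18,0]]';  python3 path.py 86 0 12.7 12
```

```text
t: 15.4
ee_pos: [0.6168, -0.0438, 0.1448]
tool_rot: [-0.184, 2.676, -0.1]
force: [-3.8, -1.5, 3.3]
opening: 0.0003
grasp_force: 2.0
now [ 88.3   1.3 144.8] t 15.4 F [-3.8 -1.5  3.3]
12.7 [ 90.3   0.7 144.3] [-1.5 -0.5  1.3]
12.0 [ 90.7   0.7 143.3] [-1.4 -0.4  2.4]
```

Now press gently in 1–2 mm steps until the buffers push back.

```bash
python3 -m creep '[[0,0,1.5,0],[0,0,1.5,0]]'|grep -E 'ee|^force'; python3 -m creep '[[0,0,1.5,0],[0,0,1.5,0]]'|grep -E 'ee|^force'; python3 - <<'E'
from h import *
im,d=ctrl.snapshot('scene'); V,U=np.mgrid[0:480,0:640]
cv2.imwrite('pics/s4.png',cv2.resize(im[180:350,230:450],None,fx=3,fy=3)[:,:,::-1])
r=ctrl.regions_of('scene','backrest_top')
P=world('scene',U,V,d)[r[0]['region']&(d>0)]; S=Ro.from_euler('z',.09).as_matrix()
Q=(P-[.529,-.053,0])@S; Q=Q[(Q[:,0]>.01)&(Q[:,2]>.10)&(Q[:,1]>.05)&(Q[:,1]<.085)]
a=np.polyfit(Q[:,0],Q[:,2],1); print(len(Q),'slope',np.degrees(np.arctan(a[0])), Q[:,2].max())
E
```

```text
ee_pos: [0.6176, -0.0438, 0.1436]
force: [-0.6, -0.5, 1.8]
ee_pos: [0.6183, -0.0438, 0.1429]
force: [-7.5, 0.7, 6.3]
692 slope 9.51557037554161 0.21439537082800128
```

View pics/s4.png

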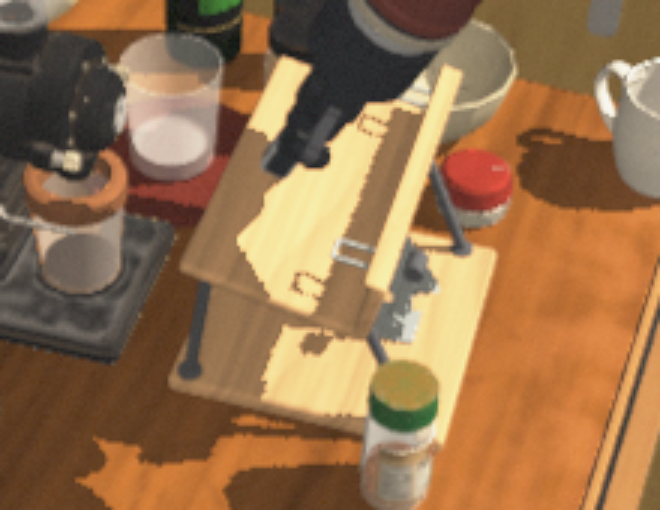

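The picture shows the board nearly level, and the knob at (412,262) thrown back. The timer, spice jar and bowl are where they were. A little more pressing straight down to be sure of the buffers.

```bash
python3 -m creep '[[0.5,0,1,0],[0.7,0,1.5,0]]'|grep -E 'ee|^force'; python3 -m creep '[[0.5,0,1,0],[0.7,0,1.5,0]]'|grep -E 'ee|^force';python3 -m creep '[[0.5,0,1,0],[0.7,0,1.5,0],[0.7,0,1.5,0]]'|grep -E 'ee|^force'
```

```text
ee_pos: [0.6185, -0.0438, 0.1425]
force: [-17.4, 2.5, 18.4]
ee_pos: [0.6187, -0.0438, 0.1422]
force: [-26.4, 4.2, 30.0]
ee_pos: [0.6188, -0.0439, 0.1421]
force: [-35.6, 5.7, 38.8]
```

It is on the firm stop. Retreating up.

```bash
python3 -m creep '[[0,0,-5,0],[0,0,-20,0],[0,0,-60,0],[0,0,-110,0],[0,0,-160,0],[0,0,-200,0]]'|grep -E 'ee|^force|t:'; python3 - <<'E'
from h import *
S=Ro.from_euler('z',.09).as_matrix()
for cam in ['scene','side']:
    im,d=ctrl.snapshot(cam); V,U=np.mgrid[0:480,0:640]
    if cam=='scene': cv2.imwrite('pics/s5.png',cv2.resize(im[180:350,230:450],None,fx=3,fy=3)[:,:,::-1])
    r=ctrl.regions_of(cam,'backrest_top')
    if not r: continue
    P=world(cam,U,V,d)[r[0]['region']&(d>0)]
    Q=(P-[.529,-.053,0])@S; Q=Q[(Q[:,0]>.02)&(Q[:,2]>.11)&(Q[:,2]<.16)&(abs(Q[:,1])<.08)]
    if len(Q)<50: print(cam,len(Q)); continue
    for _ in range(3):
        a=np.polyfit(Q[:,0],Q[:,2],1); e=abs(Q[:,2]-np.polyval(a,Q[:,0])); Q=Q[e<.004]
    print(cam,len(Q),'slope',np.degrees(np.arctan(a[0])),'z at .1',np.polyval(a,.1))
    for n in ['kitchen_timer','spice_c','stone_bowl','marmalade','garlic_a','pepper_mill','mug_a']:
        m=ctrl.mark_of(cam,n)
        if m: print(n,ray(cam,*m[0]['position'],0).round(3))
    m=ctrl.mark_of(cam,'pawl_knob'); 
    if m: print('knob',m[0],((ray(cam,*m[0]['position'],.092)-[.529,-.053,0])@S).round(3))
E
```

```text
t: 17.2
ee_pos: [0.5289, -0.0363, 0.3196]
tool_rot: [-0.185, 2.672, -0.101]
force: [1.5, -1.9, 0.1]
scene 2435 slope 12.70328089782577 z at .1 0.14287107107500016
kitchen_timer [ 0.511 -0.23   0.   ]
spice_c [0.477 0.084 0.   ]
stone_bowl [ 0.569 -0.311  0.   ]
garlic_a [0.76  0.233 0.   ]
pepper_mill [0.785 0.133 0.   ]
mug_a [ 0.391 -0.335  0.   ]
knob {'position': [366.2, 268.4], 'p': 0.63} [-0.016  0.016  0.092]
side 170 slope 10.804547816468984 z at .1 0.14124991887041347
kitchen_timer [ 0.496 -0.22   0.   ]
spice_c [ 0.496 -0.216  0.   ]
stone_bowl [ 0.578 -0.305  0.   ]
marmalade [ 0.669 -0.247  0.   ]
garlic_a [0.768 0.228 0.   ]
pepper_mill [0.773 0.141 0.   ]
mug_a [ 0.38  -0.324  0.   ]
```

View pics/s5.png

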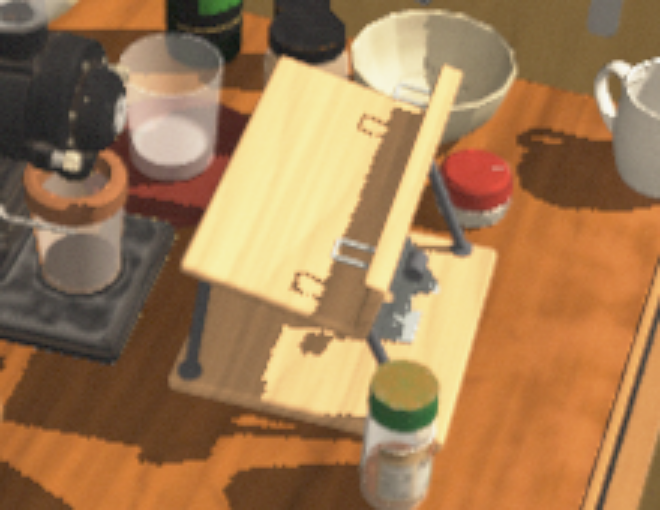

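The slope reads 12.7° (folded). The knob is at (-16, 16, 92) mm, which is its thrown position, and the bystanders have not moved. Handing in.

```bash
python3 -c "
from workcell import ctrl
print(ctrl.hand_in())"
```

```text
the job is handed in; nothing more can be done
None
```

The recipe stand is folded and handed in: the pawl was thrown back first, then the backrest lowered onto its buffers (slope reads 12.7°), with the things round it unmoved in the final pictures; the last press onto the stop reached about 53 N at the wrist, more than I intended.

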